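# Lay the rule through two readings on the fridge chart

### The job

Take the vial carton off the chart stand and lay it flat and gently in the blue tray, without disturbing the vial already there. Then slide and turn the magnetic rule down the sloping chart until its red-striped front edge runs through the middle of both purple dots, and let go. Leave the vials and other things on the desk where they stand.

Things in the scene. Friction and masses are not known exactly. Their poses are not given: they have to be found in the camera images.
- stand: Fixed grey chart stand, low side towards the robot's right. Its board, 330 mm wide (y), rises at 0.55 rad to the horizontal, 260 mm up the slope, a graph sheet on it. Origin on the desk under its middle; x level towards its high side, y along its width, z up. The board's face starts at x = -110, z = 35 mm (low edge, black ledge 16 mm proud) and ends at x = 112, z = 171 mm. Nothing above.
- carton: Loose white vial carton, purple band, 90 (x) x 48 (y) x 36 (z) mm, 0.08 to 0.17 kg. Origin at the centre of its underside, z square to it. At the start it lies on the sloping board, its lower 48 mm end against the ledge (x up the slope, z square to the board), between the dots and in the rule's way: it must go first.
- tray: Open blue tray, fixed on the desk on the left or the right of the stand, outside 200 (x) x 150 (y) mm, 35 mm high, walls and floor 5 mm thick, level. Origin at the centre of its underside. One vial (vial_tray) stands in it near its +x end; the rest is free.
- rule_grip (a point): Middle of the rule's black grip bar, 30 mm above the board's face; the place to pinch. The bar is 80 mm long (y), 14 mm thick (x), and its top is 40 mm above the board. Axes: y along the rule, x across it up the slope, z square to the board.
- rule_edge (a point): Middle of the rule's front edge (red stripe along it, on the side of the board's low edge), at the board's face; 15 mm to the -x side of rule_grip. Same axes: the edge runs along y, 140 mm to either side.
- dot_left (a point): Centre of one of two purple dots (flat, 12 mm across) on the chart: the one 110 mm to the +y side of the stand's middle, 35 to 80 mm up the slope from the board's low edge. Axes: x up the slope, z square to the board.
- dot_right (a point): Centre of the other purple dot, 110 mm to the -y side of the stand's middle, also 35 to 80 mm up the slope (each dot's own height).
- vial_tray: Glass vial with purple cap, loose, 22 mm across, 41 mm high, upright in the tray near its +x end. Origin under its centre. Leave it standing.
- vial_a: Same kind of vial, loose and upright on the desk beyond the tray or rack on the left. Leave it standing.
- vial_b: Same kind of vial, loose and upright on the desk beyond the tray or rack on the right. Leave it standing.
- rack: Fixed clear rack full of purple-capped vials, 180 x 130 mm, 47 mm high, on the other side of the stand from the tray. Origin under its centre. Not needed.
- stapler: Loose blue stapler, 130 x 34 x 46 mm, on the desk. Origin under its centre. Leave alone.
- tape: Loose roll of clear tape, 80 mm across, 20 mm high, lying on the desk. Origin under its centre. Leave alone.
- gel: Loose bottle, 60 mm across, 150 mm high, upright at the right side of the desk. Origin under its centre. Leave alone.
- rule: Magnetic aluminium straightedge, 280 (y) x 30 (x) mm, top 5.5 mm above the board. Origin at its middle on the board's face; axes as rule_grip. It cannot be lifted; it slides along the slope (middle 25 to 215 mm up from the low edge), 30 mm to either side, and turns 0.45 rad each way, against about 6 N and 0.1 N m of friction (more if pushed fast), and stays where left.

How it is judged:
By the outcome, as a careful person would: the job done as asked, in the order asked, and still so for the second after the job is handed in, with the robot touching nothing.
It also fails if it takes over 58 s, if anything falls off the work surface, if the arm or the gripper's body presses on something with over 40 N, if the wrist force passes 120 N, or if a joint passes its speed limit or range.

### The arm

A 7-joint arm with a two-finger parallel gripper is mounted at the origin on the work surface. World frame = base frame: x ahead of the robot, y to its left, z up, the work surface at z = 0. Lengths are in m, angles in rad, forces in N, time in s.
With the tool pointing down it reaches from about 0.4 to 0.875 m from the base axis. Payload 19.3 kg.
Tool frame: the origin (TCP) lies at the very end of the fingers, on their centre line; the grasp point (between the pads) lies 19 mm behind it; z points along the fingers, y is the direction in which the jaws open and shut (so a half turn about z gives the same grasp; the last joint's range is limited). The gripper opens to 85 mm and grips with 20 to 120 N. Pads are 22 mm wide; open, the fingers measure 114 mm over their backs; the gripper's body (76 mm by 85 mm) begins 54 mm behind the grasp point. The pads swing forward as they close: fully open they stand 13 mm farther back than shut.
Start: joints at [1.25, 0.521, -0.036, 1.599, 0.021, 1.021, -0.113], TCP at [0.155, -0.605, 0.205] pointing down, gripper open.
Joint ranges: [-2.91, 2.91], [-0.3, 2.13], [-1.5, 1.42], [0.17, 2.43], [-1.26, 4.41], [0.16, 1.93], [-2.52, 2.52]. Speed limits (rad/s): [1.89, 1.89, 2.39, 2.39, 3.01, 3.01, 3.01].

### API

Orientations are given as [roll, pitch, yaw] about the fixed x, y, z axes, in that order (R = Rz(yaw) Ry(pitch) Rx(roll)).
In Python, from workcell import bot, grab_frame, calibration, workorder gives the robot as it stands.
- The arm moves only by the tool move_arm, never from a script. Its arguments are lists of equal length, an entry for each row: "jaw": the closure in counts, from 0 (fully open) to 255 (shut); "dp": the shift along the tool's x, y, z in units of 800 mm (1.0 is 800 mm), a list of three; "rotation": the turn, a rotation vector about the tool's x, y, z in units of pi rad (1.0 is pi rad), a list of three. In form: {"jaw": [jaw, ...], "dp": [[dx, dy, dz], ...], "rotation": [[rx, ry, rz], ...]}. A call has 1 to 10 rows; each row shifts and turns the commanded pose from where the row before left it, along the tool's axes as they then stand; what a row does not reach is not made up. A row lasts 1/8 s, in which the tool goes at most 62.5 mm and 10.7 degrees, less where a joint would pass 70% of its speed; a pose out of reach is approached as far as the arm can. A call with a number of a shift or a turn outside -1 to 1 is refused whole. A call with a gripper value outside its range is refused whole. The fingers move at their own pace and stop on an object; "squeeze" is the grip in N (left out, the last holds). Time passes only in rows, so rows that do not move let the fingers close. It gives the time, the measured TCP pose, the force and the opening at its end, in the units of the state.
- bot.observe(): the state, without advancing time (a new reading comes with each control period).
- grab_frame(name): name is "side" or "top" or "wrist"; returns the picture (400x640x3 uint8, blue, green, red); there is no depth.
- calibration(name): a dict with "camera_matrix" (3x3 intrinsics, pixels), "T" (4x4, takes a point from camera to world coordinates). Camera axes: x right, y down, z forward; pixel columns grow to the right and rows downward; lengths in m; the calibration is good to about 2 mm. A picture is of the moment at which its call begins: read the wrist's pose just before it. calibration takes no time and is no camera call; for the wrist camera it gives the pose at the moment of the call.
- workorder.job_done(): hands the job in, once; it reports no verdict.
The state is a dict: "clock": time; "qpos": joint angles; "qd": joint speeds; "joint_efforts": joint torques, N m; "position": TCP position; "tool_rot": TCP orientation; "force": force on the tool from outside, world axes, zero at the start; "moment": the same for the moment, N m; "grip_width": finger opening in m.
Only numpy, scipy, OpenCV 4.12 (cv2) and the standard library are available. Lean on these libraries where they do the work, as an engineer would, in place of code of your own. Each camera call takes 0.05 s, during which the arm holds its last target. There are 200 camera calls.

## Working session

There is one attempt and no reset: what is moved stays moved. The work goes in short steps, Python scripts to look and compute and a tool call to move; the robot and the scene stay as the last step left them, time stands still between calls to the robot, and variables do not carry over. Pictures are saved under pics/ and viewed, about 8 in all and at most 12, crops included, and the job is handed in when it is done.

Besides the shell and the picture viewer there is one more tool, called after "Request:" in YAML: its name, and indented under it one key for each argument. move_arm: Moves the arm, as the interface text tells. Shifts and turns lie within -1 to 1; 1 stands for 800 mm of shift or pi rad of turn. Its arguments: {"type":"object","properties":{"jaw":{"type":"array","items":{"type":"number"}},"dp":{"type":"array","items":{"type":"array","items":{"type":"number","minimum":-1,"maximum":1}}},"rotation":{"type":"array","items":{"type":"array","items":{"type":"number","minimum":-1,"maximum":1}}},"squeeze":{"type":"number"}},"required":["jaw","dp","rotation"]}

```bash
mkdir -p pics; cat > h.py <<'E'
import numpy as np, cv2
from scipy.spatial.transform import Rotation as R
from workcell import bot, grab_frame, calibration, workorder
def ray(cal,u,v):
    K=np.array(cal["camera_matrix"]);T=np.array(cal["T"])
    d=T[:3,:3]@np.linalg.solve(K,[u,v,1.]);return T[:3,3],d
def onz(cal,u,v,z):
    o,d=ray(cal,u,v);return o+d*(z-o[2])/d[2]
def proj(cal,p):
    K=np.array(cal["camera_matrix"]);T=np.linalg.inv(np.array(cal["T"]))
    c=K@(T[:3,:3]@np.asarray(p)+T[:3,3]);return c[:2]/c[2]
E
python3 - <<'E'
from h import *
s=bot.observe();print(s)
for n in("top","side"):
    cv2.imwrite(f"pics/{n}0.png",grab_frame(n));c=calibration(n);print(n,c)
E
```

```text
{'clock': 0.0, 'qpos': array([ 1.24980566,  0.52202445, -0.03630825,  1.59998918,  0.0211986 ,
        1.02109567, -0.11276723]), 'qd': array([-1.26732985e-03,  8.35926279e-04,  3.98388545e-05,  1.54079122e-03,
        9.51715727e-05,  4.53392150e-04,  6.55278254e-04]), 'joint_efforts': array([ 2.49540853e-04, -9.27121210e+01,  1.98014170e+00, -3.69930482e+01,
        1.78232737e-02,  8.29210243e-03,  3.09889833e-05]), 'position': array([ 0.15496926, -0.60511244,  0.2048262 ]), 'tool_rot': array([-3.14046439e+00,  8.86458941e-05,  2.50795841e-01]), 'force': array([ 0.7093493 , -0.21003718,  1.16530093]), 'moment': array([ 0.01776287, -0.03440292, -0.00676866]), 'grip_width': 0.08522394089590417}
top {'camera_matrix': array([[493.57236344,   0.        , 330.28888258],
       [  0.        , 493.57236344, 214.46969738],
       [  0.        ,   0.        ,   1.        ]]), 'T': array([[-0.01240958, -0.99822794,  0.05819773,  0.46057114],
       [-0.99991068,  0.01267727,  0.00423263, -0.1298786 ],
       [-0.00496292, -0.05814001, -0.9982961 ,  1.84141212],
       [ 0.        ,  0.        ,  0.        ,  1.        ]])}
side {'camera_matrix': array([[402.14425382,   0.        , 320.79844185],
       [  0.        , 402.14425382, 205.38911113],
       [  0.        ,   0.        ,   1.        ]]), 'T': array([[-0.76618927, -0.38375094,  0.5154505 , -0.00219048],
       [-0.64256712,  0.46730126, -0.60723722,  0.55360644],
       [-0.00784281, -0.79647018, -0.60462694,  0.77813102],
       [ 0.        ,  0.        ,  0.        ,  1.        ]])}
```

View pics/top0.png

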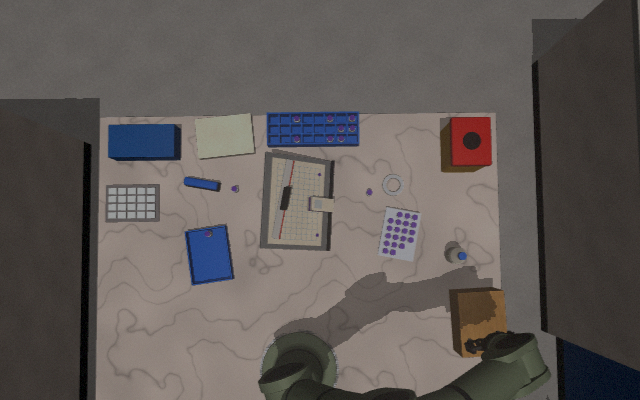

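View pics/side0.png

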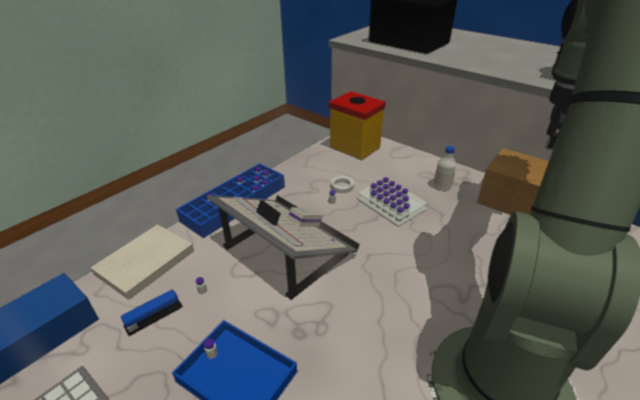

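Top: the stand spans px (261–335, 150–250), with the high side left (+y), the grip at (286,198), the carton at (321,204) and the dots near (320,174) and (317,236). The tray centre is about (210,254), with its vial at (209,233). The side view agrees. Next I'll enlarge the stand and tray.

```bash
python3 - <<'E'
from h import *
im=cv2.imread("pics/top0.png")
a=cv2.resize(im[140:260,180:340],None,fx=5,fy=5,interpolation=cv2.INTER_CUBIC)
cv2.imwrite("pics/crop1.png",cv2.convertScaleAbs(a,alpha=1.4))
E
```

```text
(no output)
```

View pics/crop1.png

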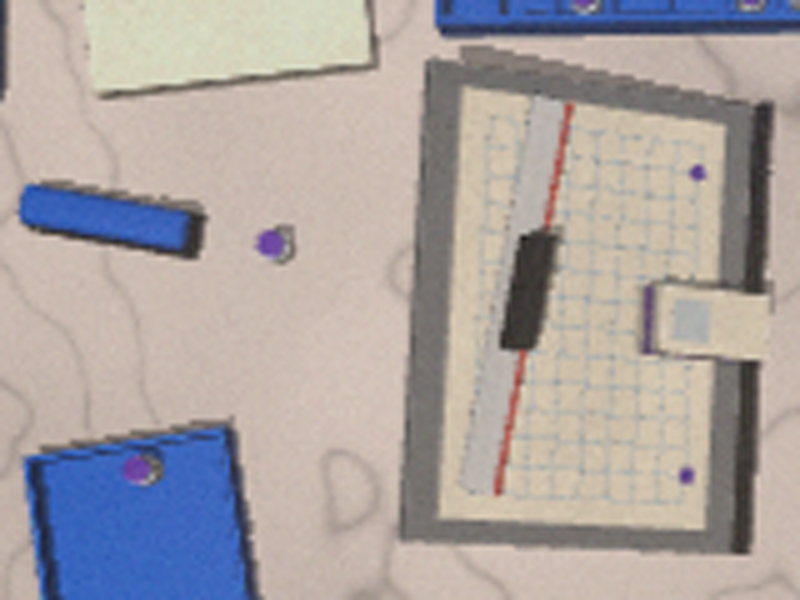

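```bash
cat >> h.py <<'E'
A=np.tan(0)
S=.55; ca,sa=np.cos(S),np.sin(S)
L0=np.array([-.110,0,.035])
def bp(s,y,h=0): return L0+np.array([s*ca-h*sa,y,s*sa+h*ca])  # board coords -> stand frame
def Rz(a): return R.from_euler('z',a).as_matrix()
def st2w(P,p): return np.array([P[0],P[1],0])+Rz(P[2])@p
def onboard(P,cal,u,v,h=0):  # pixel -> (s,y) on plane at height h over board
    o,d=ray(cal,u,v); M=Rz(P[2]); o=M.T@(o-[P[0],P[1],0])-L0; d=M.T@d
    n=np.array([-sa,0,ca]); p=o+d*((h-n@o)/(n@d)); return np.array([p@[ca,0,sa],p[1]])
E
python3 - <<'E'
from h import *
from scipy.optimize import least_squares
c=calibration("top")
q=lambda u,v:np.array([(u+.5)/5-.5+180,(v+.5)/5-.5+140])
obs=[(q(428,60),(.26,-.165)),(q(402,540),(.26,.165)),(q(753,103),(0,-.165)),(q(735,551),(0,.165))]
dots=[(q(698,173),-.11),(q(686,476),.11)]
def f(x):
    r=[]
    for p,(s,y) in obs: r+=list(proj(c,st2w(x,bp(s,y)))-p)
    for i,(p,y) in enumerate(dots): r+=list(2*(proj(c,st2w(x,bp(x[3+i],y)))-p))
    return r
g=onz(c,298,201,.1)
r=least_squares(f,[g[0],g[1],1.6,.05,.05]);x=r.x
print(x,r.fun.round(2))
P=x[:3]
for n,u,v,h in [("edge far",570,105,.0055),("edge near",498,495,.0055),("carton far-hi",655,284,.036),("near-hi",643,354,.036),("far-lo",770,293,.036),("near-lo",765,361,.036),("grip a",540,232,.04),("grip b",558,234,.04),("grip c",502,348,.04),("grip d",526,350,.04)]:
    print(n,onboard(P,c,*q(u,v),h).round(4))
for n,u,v,z in [("tray farL",27,456,.035),("farR",232,424,.035),("vial",136,469,.041)]: print(n,onz(c,*q(u,v),z).round(4))
for n,u,v in [("nearL",193,284),("nearR",233,278)]: print(n,onz(c,u,v,.035).round(4))
np.save("P.npy",P)
E
```

```text
[ 0.60613824 -0.00532774  1.51578544  0.04390326  0.04275958] [-0.03 -0.29  0.26  0.38 -0.03  0.43 -0.29  0.42  0.02 -0.12  0.02 -0.35]
edge far [ 0.1529 -0.1455]
edge near [0.194  0.1305]
carton far-hi [ 0.0951 -0.0221]
near-hi [0.1021 0.0277]
far-lo [ 0.0003 -0.0237]
near-lo [0.002  0.0256]
grip a [ 0.1884 -0.0495]
grip b [ 0.1746 -0.0495]
grip c [0.2126 0.0316]
grip d [0.1946 0.0316]
tray farL [0.5127 0.4109 0.035 ]
farR [0.5343 0.2605 0.035 ]
vial [0.502  0.3294 0.041 ]
nearL [0.3186 0.3808 0.035 ]
nearR [0.3386 0.235  0.035 ]
```

```bash
cat >> h.py <<'E'
def Rt(P,yaw=0): # tool square to board, jaws along board y (turned by yaw about board normal)
    B=Rz(P[2])@R.from_euler('y',-S).as_matrix()@Rz(yaw)   # board axes
    return B@np.diag([1,-1,-1.])
def go(Rtgt,ptgt):
    s=bot.observe();M=R.from_euler('xyz',s['tool_rot']).as_matrix()
    d=M.T@(ptgt-s['position'])/.8; rv=R.from_matrix(M.T@Rtgt).as_rotvec()/np.pi
    print("clk %.2f"%s['clock'],"pos",s['position'].round(4),"rpy",s['tool_rot'].round(4),"F",s['force'].round(1),"w %.4f"%s['grip_width'])
    print("dp",d.round(4),"rot",rv.round(4),"dist mm %.1f"%(np.linalg.norm(d)*800))
E
python3 - <<'E'
from h import *
P=np.load("P.npy")
p=st2w(P,bp(.045,.002,.105));print(p)
go(Rt(P),p); go(Rt(P),p+[0,0,.1])
E
```

```text
[ 0.59718488 -0.13154494  0.148036  ]
clk 0.10 pos [ 0.155  -0.6052  0.2049] rpy [-3.1406e+00  1.0000e-04  2.5070e-01] F [ 0.2  0.2 -1.5] w 0.0857
dp [ 0.6824 -0.4363  0.0715] rot [ 0.1103  0.1507 -0.392 ] dist mm 650.5
clk 0.10 pos [ 0.155  -0.6052  0.2049] rpy [-3.1406e+00  1.0000e-04  2.5070e-01] F [ 0.2  0.2 -1.5] w 0.0857
dp [ 0.6823 -0.4364 -0.0535] rot [ 0.1103  0.1507 -0.392 ] dist mm 649.4
```

Request:
move_arm:
  jaw: [0,0,0,0,0,0,0,0,0,0]
  dp:
    - [0,0,-0.06]
    - [0.0525,-0.0336,0]
    - [0.0525,-0.0336,0]
    - [0.0525,-0.0336,0]
    - [0.0525,-0.0336,0]
    - [0.0525,-0.0336,0]
    - [0.0525,-0.0336,0]
    - [0.0525,-0.0336,0]
    - [0.0525,-0.0336,0]
    - [0.0525,-0.0336,0]
  rotation:
    - [0,0,0]
    - [0,0,0]
    - [0,0,0]
    - [0,0,0]
    - [0,0,0]
    - [0,0,0]
    - [0,0,0]
    - [0,0,0]
    - [0,0,0]
    - [0,0,0]

```text
clock: 1.35
position: [0.462, -0.276, 0.2533]
tool_rot: [-3.141, 0.0, 0.251]
force: [0.9, -0.3, 0.2]
grip_width: 0.0851
```

Request:
move_arm:
  jaw: [0,0,0,0,0,0,0,0,0,0]
  dp:
    - [0,0,0]
    - [0,0,0]
    - [0,0,0]
    - [0,0,0]
    - [0,0,0]
    - [0,0,0]
    - [0,0,0]
    - [0,0,0]
    - [0,0,0]
    - [0,0,0]
  rotation:
    - [0,0,-0.0503]
    - [0,0,-0.0503]
    - [0,0,-0.0503]
    - [0,0,-0.0503]
    - [0,0,-0.0503]
    - [0,0,-0.0503]
    - [0,0,-0.0503]
    - [0,0,-0.0503]
    - [0,0.044,0]
    - [0,0.044,0]

```text
clock: 2.6
position: [0.4616, -0.277, 0.2539]
tool_rot: [3.14, -0.28, 1.516]
force: [0.4, -0.1, -0.0]
grip_width: 0.0856
```

```bash
python3 - <<'E'
from h import *
P=np.load("P.npy")
p=st2w(P,bp(.045,.002,.105));print(p,bot.observe()['qpos'])
go(Rt(P),p)
E
```

```text
[ 0.59718488 -0.13154494  0.148036  ] [ 0.93265457  0.46651843 -0.48985223  1.63710983 -0.04583206  1.20206807
  0.44027444]
clk 2.60 pos [ 0.4616 -0.277   0.2539] rpy [ 3.1401 -0.2805  1.5165] F [ 0.4 -0.1 -0. ] w 0.0856
dp [0.1466 0.1591 0.1802] rot [0.0004 0.0858 0.0003] dist mm 225.3
```

Request:
move_arm:
  jaw: [0,0,0,0,0,0,0,0]
  dp:
    - [0,0,0]
    - [0,0,0]
    - [0.025,0.0318,0.028]
    - [0.025,0.0318,0.028]
    - [0.025,0.0318,0.028]
    - [0.025,0.0318,0.028]
    - [0.025,0.0318,0.028]
    - [0,0,0]
  rotation:
    - [0,0.043,0]
    - [0,0.043,0]
    - [0,0,0]
    - [0,0,0]
    - [0,0,0]
    - [0,0,0]
    - [0,0,0]
    - [0,0,0]

```text
clock: 3.6
position: [0.597, -0.1377, 0.209]
tool_rot: [-3.141, -0.549, 1.519]
force: [-0.4, 0.6, 0.1]
grip_width: 0.0854
```

```bash
python3 - <<'E'
from h import *
P=np.load("P.npy")
p=st2w(P,bp(.045,.002,.105))
go(Rt(P),p)
c=calibration("wrist");im=grab_frame("wrist");cv2.imwrite("pics/w1.png",im);np.savez("w1.npz",K=c["camera_matrix"],T=c["T"])
E
```

```text
clk 3.60 pos [ 0.597  -0.1377  0.209 ] rpy [-3.1407 -0.5487  1.5187] F [-0.4  0.6  0.1] w 0.0854
dp [-0.0332 -0.0001  0.0691] rot [-0.0008  0.0004  0.0008] dist mm 61.3
```

View pics/w1.png

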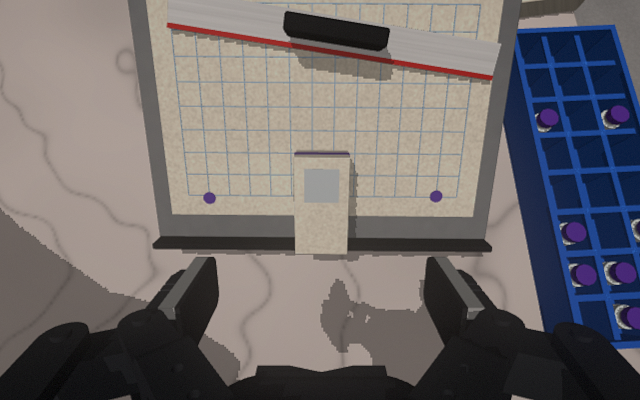

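Wrist: the carton top spans (295–350, 155–252), the dots are at (209,198) and (436,196), and the red edge runs from (168,25) to (492,77). I'll check this against the stand fit.

```bash
python3 - <<'E'
from h import *
P=np.load("P.npy");c=dict(np.load("w1.npz"));c={"camera_matrix":c["K"],"T":c["T"]}
for n,u,v,h in [("dotL",209,198,0),("dotR",436,196,0),("edgeL",168,25,.0055),("edgeR",492,77,.0055),("cHL",295,156,.036),("cHR",350,156,.036),("cLL",295,253,.036),("cLR",348,253,.036),("ledgeinL",160,236,.016),("ledgeinR",488,238,.016),("gripL",287,12,.04),("gripR",389,28,.04)]:
    print(n,onboard(P,c,u,v,h).round(4))
E
```

```text
dotL [0.0423 0.1127]
dotR [ 0.0451 -0.1091]
edgeL [0.1958 0.1315]
edgeR [ 0.1552 -0.1453]
cHL [0.091 0.025]
cHR [ 0.0911 -0.0212]
cLL [0.0012 0.0267]
cLR [ 0.0013 -0.0218]
ledgeinL [0.0088 0.1581]
ledgeinR [ 0.0078 -0.1579]
gripL [0.1995 0.0286]
gripR [ 0.1888 -0.0475]
```

```bash
python3 - <<'E'
from h import *
P=np.load("P.npy")
go(Rt(P),st2w(P,bp(.046,.002,.006)))
E
```

```text
clk 3.65 pos [ 0.5963 -0.1397  0.2091] rpy [-3.1405 -0.5474  1.5165] F [-0.6 -0.7 -0.4] w 0.0858
dp [-0.0294  0.0008  0.1943] rot [-0.0005  0.0008  0.0002] dist mm 157.2
```

Request:
move_arm:
  jaw: [0,0,0,0,0,0]
  dp:
    - [-0.0147,0,0.045]
    - [-0.0147,0.001,0.045]
    - [0,0,0.045]
    - [0,0,0.035]
    - [0,0,0.014]
    - [0,0,0]
  rotation:
    - [0,0,0]
    - [0,0,0]
    - [0,0,0]
    - [0,0,0]
    - [0,0,0]
    - [0,0,0]

```text
clock: 4.4
position: [0.6, -0.0853, 0.0717]
tool_rot: [-3.141, -0.547, 1.514]
force: [-0.8, -0.2, -0.2]
grip_width: 0.0852
```

```bash
python3 - <<'E'
from h import *
P=np.load("P.npy")
go(Rt(P),st2w(P,bp(.046,.002,.006)))
E
```

```text
clk 4.40 pos [ 0.6    -0.0853  0.0717] rpy [-3.1411 -0.5466  1.5142] F [-0.8 -0.2 -0.2] w 0.0852
dp [ 0.0018 -0.0003  0.0122] rot [ 0.0001  0.0011 -0.0004] dist mm 9.8
```

Request:
move_arm:
  jaw: [0,0,60,110,150,200,200,200]
  dp:
    - [0.0015,0,0.009]
    - [0,0,0.009]
    - [0,0,0]
    - [0,0,0]
    - [0,0,0]
    - [0,0,0]
    - [0,0,0]
    - [0,0,0]
  rotation:
    - [0,0,0]
    - [0,0,0]
    - [0,0,0]
    - [0,0,0]
    - [0,0,0]
    - [0,0,0]
    - [0,0,0]
    - [0,0,0]
  squeeze: 25

```text
clock: 5.4
position: [0.6008, -0.0765, 0.0603]
tool_rot: [3.141, -0.546, 1.515]
force: [-2.0, -1.9, 5.6]
grip_width: 0.047
```

```bash
python3 - <<'E'
from h import *
P=np.load("P.npy")
go(Rt(P),st2w(P,bp(.046,.002,.002)))
E
```

```text
clk 5.40 pos [ 0.6008 -0.0765  0.0603] rpy [ 3.1412 -0.5465  1.5148] F [-2.  -1.9  5.6] w 0.0470
dp [-0.0003 -0.0007 -0.0008] rot [ 0.0003  0.0011 -0.0003] dist mm 0.9
```

Request:
move_arm:
  jaw: [200,200,200,200,200,200,200,200,200,200]
  dp:
    - [0,0,-0.01]
    - [0,0,-0.025]
    - [0,0,-0.045]
    - [0,0,-0.05]
    - [0,0,-0.05]
    - [0,0,-0.03]
    - [0,0,-0.02]
    - [0,0,-0.01]
    - [0,0,-0.01]
    - [0,0,0]
  rotation:
    - [0,0,0]
    - [0,0,0]
    - [0,0,0]
    - [0,0,0]
    - [0,-0.035,0]
    - [0,-0.035,0]
    - [0,-0.035,0]
    - [0,-0.035,0]
    - [0,-0.034,0]
    - [0,0,0]

```text
clock: 6.65
position: [0.5962, -0.1664, 0.237]
tool_rot: [3.14, 0.0, 1.519]
force: [-0.3, 0.8, -1.7]
grip_width: 0.0471
```

```bash
python3 - <<'E'
from h import *
d=lambda yaw:Rz(yaw)@np.diag([1,-1,-1.])
yt=np.arctan2(.030,.194);C=np.array([.426,.3218,0])
p=C+Rz(yt)@[-.022,0,.25];print(yt,p)
go(d(yt+np.pi/2),p); print(bot.observe()['qpos'])
E
```

```text
0.15342392157884516 [0.40425842 0.3184379  0.25      ]
clk 6.65 pos [ 0.5962 -0.1664  0.237 ] rpy [3.1400e+00 2.0000e-04 1.5187e+00] F [-0.3  0.8 -1.7] w 0.0471
dp [ 0.5928 -0.2711 -0.0168] rot [ 0.0005  0.0001 -0.0654] dist mm 521.6
[ 0.41187962  0.49849143 -0.34659569  1.56955758  0.18302402  1.10404452
 -0.03022522]
```

Request:
move_arm:
  jaw: [200,200,200,200,200,200,200,200,200,200]
  dp:
    - [0.0539,-0.0246,-0.0015]
    - [0.0539,-0.0246,-0.0015]
    - [0.0539,-0.0246,-0.0015]
    - [0.0539,-0.0246,-0.0015]
    - [0.0539,-0.0246,-0.0015]
    - [0.0539,-0.0246,-0.0015]
    - [0.0539,-0.0246,-0.0015]
    - [0.0539,-0.0246,-0.0015]
    - [0.0539,-0.0246,-0.0015]
    - [0.0539,-0.0246,-0.0015]
  rotation:
    - [0,0,0]
    - [0,0,0]
    - [0,0,0]
    - [0,0,0]
    - [0,0,0]
    - [0,0,0]
    - [0,0,0]
    - [0,0,0]
    - [0,0,-0.0327]
    - [0,0,-0.0327]

```text
clock: 7.9
position: [0.4183, 0.2714, 0.2475]
tool_rot: [-3.14, -0.001, 1.722]
force: [0.6, 0.3, -1.7]
grip_width: 0.047
```

Request:
move_arm:
  jaw: [200]
  dp:
    - [0,0,0]
  rotation:
    - [0,0,0]

```text
clock: 8.02
position: [0.4172, 0.2731, 0.2477]
tool_rot: [-3.14, -0.003, 1.725]
force: [0.4, -1.0, -1.3]
grip_width: 0.0473
```

```bash
python3 - <<'E'
from h import *
d=lambda yaw:Rz(yaw)@np.diag([1,-1,-1.])
yt=np.arctan2(.030,.194);C=np.array([.426,.3218,0])
go(d(yt+np.pi/2),C+Rz(yt)@[-.022,0,.0065])
c=calibration("wrist");im=grab_frame("wrist");cv2.imwrite("pics/w2.png",im)
for n,q in [("c+x",[.1,0,.035]),("ctr",[-.022,0,.005]),("++",[.1,.075,.035]),("+-",[.1,-.075,.035]),("-+",[-.1,.075,.035])]: print(n,proj(c,C+Rz(yt)@q).round(0))
print("vial",proj(c,[.502,.3294,.041]))
E
```

```text
clk 8.03 pos [0.4172 0.2731 0.2477] rpy [-3.1396e+00 -2.5000e-03  1.7252e+00] F [ 0.4 -1.  -1.3] w 0.0473
dp [ 0.0577 -0.0066  0.3016] rot [-0.0006 -0.0008  0.0003] dist mm 245.7
c+x [432. 115.]
ctr [317. 113.]
++ [439.  38.]
+- [426. 184.]
-+ [238.  38.]
vial [410.8036236  119.81752912]
```

View pics/w2.png

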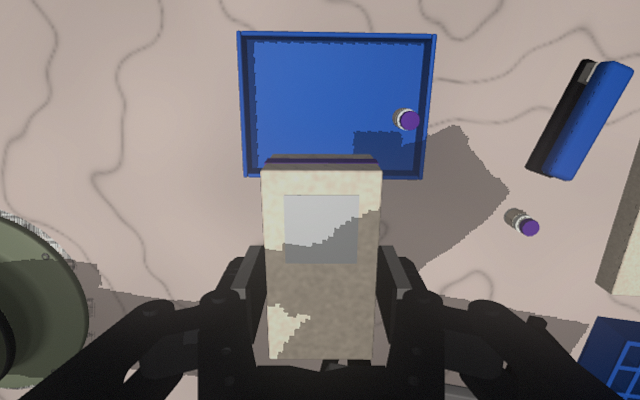

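Wrist: the tray corners are at (238,32), (436,35), (424,180) and (244,177). The vial cap is at (406,119), close to prediction, and the carton is held square. I'll lower it now.

Request:
move_arm:
  jaw: [200,200,200,200,200,200,200,200,200,200]
  dp:
    - [0.03,-0.0033,0]
    - [0.0277,-0.0033,0]
    - [0,0,0.05]
    - [0,0,0.05]
    - [0,0,0.05]
    - [0,0,0.05]
    - [0,0,0.04]
    - [0,0,0.02]
    - [0,0,0.01]
    - [0,0,0]
  rotation:
    - [0,0,0]
    - [0,0,0]
    - [0,0,0]
    - [0,0,0]
    - [0,0,0]
    - [0,0,0]
    - [0,0,0]
    - [0,0,0]
    - [0,0,0]
    - [0,0,0]

```text
clock: 9.32
position: [0.4069, 0.3155, 0.032]
tool_rot: [3.141, -0.0, 1.72]
force: [0.0, -0.2, -1.6]
grip_width: 0.047
```

```bash
python3 - <<'E'
from h import *
d=lambda yaw:Rz(yaw)@np.diag([1,-1,-1.])
yt=np.arctan2(.030,.194);C=np.array([.426,.3218,0])
go(d(yt+np.pi/2),C+Rz(yt)@[-.022,0,.0065])
E
```

```text
clk 9.32 pos [0.4069 0.3155 0.032 ] rpy [ 3.1414e+00 -1.0000e-04  1.7197e+00] F [ 0.  -0.2 -1.6] w 0.0470
dp [ 0.0041 -0.0028  0.0319] rot [ 0.0001 -0.     -0.0014] dist mm 25.8
```

Request:
move_arm:
  jaw: [200,200,200,200,200]
  dp:
    - [0.004,-0.0028,0.01]
    - [0,0,0.009]
    - [0,0,0.006]
    - [0,0,0.003]
    - [0,0,0]
  rotation:
    - [0,0,0]
    - [0,0,0]
    - [0,0,0]
    - [0,0,0]
    - [0,0,0]

```text
clock: 9.95
position: [0.4038, 0.3184, 0.0092]
tool_rot: [-3.141, 0.0, 1.72]
force: [0.3, 0.0, -1.3]
grip_width: 0.0471
```

Request:
move_arm:
  jaw: [200,200]
  dp:
    - [0,0,0.0015]
    - [0,0,0.001]
  rotation:
    - [0,0,0]
    - [0,0,0]

```text
clock: 10.2
position: [0.404, 0.3185, 0.0074]
tool_rot: [3.141, -0.0, 1.72]
force: [-0.7, -0.1, -2.1]
grip_width: 0.0473
```

Request:
move_arm:
  jaw: [200,200]
  dp:
    - [0,0,0.0012]
    - [0,0,0.0005]
  rotation:
    - [0,0,0]
    - [0,0,0]

```text
clock: 10.45
position: [0.404, 0.3185, 0.0063]
tool_rot: [3.141, 0.0, 1.72]
force: [-2.7, -2.5, 14.4]
grip_width: 0.0469
```

Request:
move_arm:
  jaw: [105,90,70,45,30,30,30,30,30,30]
  dp:
    - [0,0,-0.0008]
    - [0,0,0]
    - [0,0,0]
    - [0,0,0]
    - [0,0,0]
    - [0,0,0]
    - [0,0,-0.02]
    - [0,0,-0.04]
    - [0,0,-0.06]
    - [0,0,-0.06]
  rotation:
    - [0,0,0]
    - [0,0,0]
    - [0,0,0]
    - [0,0,0]
    - [0,0,0]
    - [0,0,0]
    - [0,0,0]
    - [0,0,0]
    - [0,0,0]
    - [0,0,0]

```text
clock: 11.7
position: [0.4035, 0.3184, 0.1531]
tool_rot: [3.142, -0.0, 1.721]
force: [0.5, -0.0, 0.4]
grip_width: 0.0752
```

```bash
python3 - <<'E'
from h import *
P=np.load("P.npy")
# rule from two views: edge ends, mean
a=np.array([.1937,.131]);b=np.array([.1541,-.1454])
m=(a+b)/2; th=np.arctan2(-(a-b)[0],(a-b)[1]);print("mid",m,"theta",th,"len",np.linalg.norm(a-b))
g=m+.015*np.array([np.cos(th),np.sin(th)]);print("grip",g)
np.save("g.npy",[*g,th])
go(Rt(P,th),st2w(P,bp(*g,.12)))
go(Rt(P,th),st2w(P,bp(*g,.12))+[0,0,.0])
cv2.imwrite("pics/w3.png",grab_frame("wrist")); print(bot.observe()['qpos'])
E
```

```text
mid [ 0.1739 -0.0072] theta -0.1423022409677275 len 0.2792223486757462
grip [ 0.18874838 -0.00932734]
clk 11.70 pos [0.4035 0.3184 0.1531] rpy [ 3.1416e+00 -3.0000e-04  1.7208e+00] F [ 0.5 -0.   0.4] w 0.0752
dp [-0.4547  0.1984 -0.1037] rot [-0.0055  0.1758  0.1077] dist mm 405.5
clk 11.70 pos [0.4035 0.3184 0.1531] rpy [ 3.1416e+00 -3.0000e-04  1.7208e+00] F [ 0.5 -0.   0.4] w 0.0752
dp [-0.4547  0.1984 -0.1037] rot [-0.0055  0.1758  0.1077] dist mm 405.5
[-0.35363466  0.45556511 -0.56680237  1.91591794  0.32072557  0.85292129
 -0.93618258]
```

View pics/w3.png

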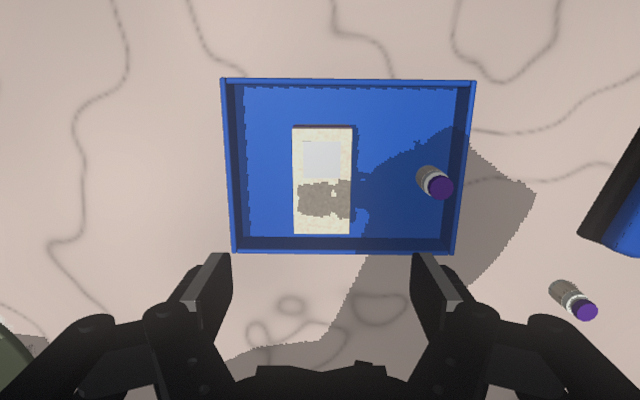

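Wrist: the carton lies flat in the tray at (292–352, 127–234) and the vial still stands at (435,182). Now the rule. The jaws must close across the bar, i.e. up and down the slope.

```bash
cat >> h.py <<'E'
def Rr(P,th): # tool for pinching the rule bar: tool x=-rule y, tool y=-rule x
    return Rz(P[2])@R.from_euler('y',-S).as_matrix()@Rz(th)@np.array([[0,-1,0],[-1,0,0],[0,0,-1.]])
E
python3 - <<'E'
from h import *
P=np.load("P.npy");g=np.load("g.npy")
p=st2w(P,bp(g[0],g[1],.14));print(p); go(Rr(P,g[2]),p); print(R.from_matrix(Rr(P,g[2])).as_euler('xyz'))
E
```

```text
[ 0.61422734 -0.02807049  0.2530098 ]
clk 11.75 pos [0.4051 0.3203 0.1586] rpy [ 3.1358 -0.0034  1.721 ] F [3.8 3.2 7.8] w 0.0753
dp [-0.4692  0.194  -0.1185] rot [0.1401 0.1466 0.5937] dist mm 417.1
[-2.59610921  0.07419685 -0.17655059]
```

Request:
move_arm:
  jaw: [30,30,30,30,30,30,30,30,30,30]
  dp:
    - [0,0,-0.05]
    - [0,0,-0.055]
    - [-0.03,0.012,-0.04]
    - [-0.055,0.0225,0]
    - [-0.055,0.0225,0]
    - [-0.055,0.0225,0]
    - [-0.055,0.0225,0]
    - [-0.055,0.0225,0]
    - [-0.055,0.0225,0]
    - [-0.055,0.0225,0]
  rotation:
    - [0,0,0]
    - [0,0,0]
    - [0,0,0]
    - [0,0,0]
    - [0,0,0]
    - [0,0,0]
    - [0,0,0]
    - [0,0,0]
    - [0,0,0]
    - [0,0,0]

```text
clock: 13.0
position: [0.5878, 0.0091, 0.2678]
tool_rot: [3.141, -0.0, 1.721]
force: [0.5, 0.8, -0.1]
grip_width: 0.0753
```

Request:
move_arm:
  jaw: [100,100,100,100,100,100,100,100,100,100]
  dp:
    - [0,0,0]
    - [0,0,0]
    - [0,0,0]
    - [0,0,0]
    - [0,0,0]
    - [0,0,0]
    - [0,0,0]
    - [0,0,0]
    - [0,0,0]
    - [0,0,0]
  rotation:
    - [0,0,0.0585]
    - [0,0,0.0585]
    - [0,0,0.0585]
    - [0,0,0.0585]
    - [0,0,0.0585]
    - [0,0,0.0585]
    - [0,0,0.0585]
    - [0,0,0.0585]
    - [0,0,0.0585]
    - [0,0,0.0585]

```text
clock: 14.25
position: [0.5871, 0.0107, 0.2677]
tool_rot: [-3.14, -0.0, -0.123]
force: [-0.4, 0.3, -0.4]
grip_width: 0.0518
```

```bash
python3 - <<'E'
from h import *
P=np.load("P.npy");g=np.load("g.npy")
p=st2w(P,bp(g[0],g[1],.12)); go(Rr(P,g[2]),p); print(bot.observe()['qpos'])
E
```

```text
clk 14.25 pos [0.5871 0.0107 0.2677] rpy [-3.1404e+00 -3.0000e-04 -1.2290e-01] F [-0.4  0.3 -0.4] w 0.0518
dp [0.0387 0.031  0.0396] rot [ 0.1738 -0.0184  0.0231] dist mm 50.8
[-0.06471774  0.40213131 -0.07483399  1.6258079   0.03143811  1.1142705
 -1.84114554]
```

Request:
move_arm:
  jaw: [120,120,120,120,120]
  dp:
    - [0.019,0.015,0]
    - [0.019,0.015,0]
    - [0,0,0]
    - [0,0,0]
    - [0,0,0]
  rotation:
    - [0.0435,-0.0046,0.0058]
    - [0.0435,-0.0046,0.0058]
    - [0.0435,-0.0046,0.0058]
    - [0.0435,-0.0046,0.0058]
    - [0,0,0]

```text
clock: 14.88
position: [0.614, -0.0199, 0.2644]
tool_rot: [-2.595, 0.076, -0.176]
force: [-0.1, 0.4, 0.2]
grip_width: 0.0451
```

```bash
python3 - <<'E'
from h import *
P=np.load("P.npy");g=np.load("g.npy")
go(Rr(P,g[2]),st2w(P,bp(g[0],g[1],.11))); print(bot.observe()['qpos'])
c=calibration("wrist");im=grab_frame("wrist");cv2.imwrite("pics/w4.png",im);np.savez("w4.npz",K=c["camera_matrix"],T=c["T"])
E
```

```text
clk 14.88 pos [ 0.614  -0.0199  0.2644] rpy [-2.5946  0.076  -0.1756] F [-0.1  0.4  0.2] w 0.0451
dp [0.0032 0.0159 0.0443] rot [-0.0005  0.0006 -0.    ] dist mm 37.7
[ 0.37201302  0.54262851 -0.2081242   1.54740572 -0.47648435  1.18577867
 -1.36912742]
```

View pics/w4.png

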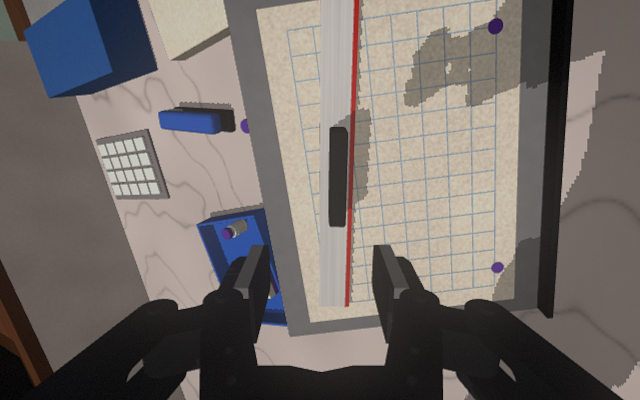

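Wrist: the bar top is at (331–347, 127–227), vertical in the view, so the alignment is good. The dots are at (495,26) and (498,267).

```bash
python3 - <<'E'
from h import *
P=np.load("P.npy");g=np.load("g.npy");c=dict(np.load("w4.npz"));c={"camera_matrix":c["K"],"T":c["T"]}
for n,u,v,h in [("bar",331,127,.04),("bar",347,127,.04),("bar",345.5,227,.04),("bar",329.5,227,.04),("edge",358,2,.0055),("edge near",347,306,.0055),("dotR",495,26,0),("dotL",497.5,267.5,0)]: print(n,onboard(P,c,u,v,h).round(4))
print(g)
go(Rr(P,g[2]),st2w(P,bp(g[0],g[1],.011)))
E
```

```text
bar [ 0.188  -0.0511]
bar [ 0.1758 -0.0493]
bar [0.187  0.0326]
bar [0.2002 0.0307]
edge [ 0.1537 -0.1402]
edge near [0.1954 0.1326]
dotR [ 0.0449 -0.1081]
dotL [0.0421 0.1135]
[ 0.18874838 -0.00932734 -0.14230224]
clk 14.93 pos [ 0.6143 -0.0183  0.2651] rpy [-2.5962  0.0745 -0.173 ] F [0.2 0.6 0.1] w 0.0449
dp [0.0035 0.018  0.1678] rot [0.0001 0.0007 0.0009] dist mm 135.0
```

Request:
move_arm:
  jaw: [120,120,120,120,120,120]
  dp:
    - [0.0035,0.018,0.03]
    - [0,0,0.045]
    - [0,0,0.045]
    - [0,0,0.03]
    - [0,0,0.012]
    - [0,0,0]
  rotation:
    - [0,0,0]
    - [0,0,0]
    - [0,0,0]
    - [0,0,0]
    - [0,0,0]
    - [0,0,0]

```text
clock: 15.68
position: [0.6181, 0.0387, 0.1473]
tool_rot: [-2.597, 0.074, -0.17]
force: [0.3, -0.5, 1.2]
grip_width: 0.0454
```

```bash
python3 - <<'E'
from h import *
P=np.load("P.npy");g=np.load("g.npy")
go(Rr(P,-.145),st2w(P,bp(.1885,g[1],.011)))
E
```

```text
clk 15.68 pos [0.6181 0.0387 0.1473] rpy [-2.5967  0.0737 -0.1698] F [ 0.3 -0.5  1.2] w 0.0454
dp [0.0001 0.0025 0.0049] rot [0.0003 0.001  0.0028] dist mm 4.4
```

Close on the bar, with enough grip to carry the turn.

Request:
move_arm:
  jaw: [120,170,200,230,255,255,255]
  dp:
    - [0,0.0025,0.005]
    - [0,0,0]
    - [0,0,0]
    - [0,0,0]
    - [0,0,0]
    - [0,0,0]
    - [0,0,0]
  rotation:
    - [0,0,0]
    - [0,0,0]
    - [0,0,0]
    - [0,0,0]
    - [0,0,0]
    - [0,0,0]
    - [0,0,0]
  squeeze: 60

```text
clock: 16.55
position: [0.618, 0.0381, 0.1426]
tool_rot: [-2.596, 0.074, -0.172]
force: [-0.8, -1.6, 4.5]
grip_width: 0.0106
```

```bash
python3 - <<'E'
from h import *
P=np.load("P.npy")
th=.008; s0=.0435; m=np.array([s0+.0072*0,-.0072])
# keep bar y as is: edge line s=s0-tan(th)*y ; grip = point on line + 15mm
yg=-.009; g=np.array([s0-np.tan(th)*yg,yg])+.015*np.array([np.cos(th),np.sin(th)])
print(g); go(Rr(P,th),st2w(P,bp(*g,.011)))
E
```

```text
[ 0.05857152 -0.00888   ]
clk 16.55 pos [0.618  0.0381 0.1426] rpy [-2.5965  0.0738 -0.1718] F [-0.8 -1.6  4.5] w 0.0106
dp [0.0215 0.1598 0.0004] rot [ 0.0002  0.0007 -0.0465] dist mm 129.0
```

Request:
move_arm:
  jaw: [255,255,255,255,255,255,255,255,255,255]
  dp:
    - [0.001,0.006,0]
    - [0.0015,0.012,0]
    - [0.002,0.015,0]
    - [0.002,0.015,0]
    - [0.002,0.015,0]
    - [0.002,0.015,0]
    - [0.002,0.015,0]
    - [0.002,0.015,0]
    - [0.0015,0.008,0]
    - [0,0,0]
  rotation:
    - [0,0,0]
    - [0,0,0]
    - [0,0,0]
    - [0,0,0]
    - [0,0,0]
    - [0,0,0]
    - [0,0,0]
    - [0,0,0]
    - [0,0,0]
    - [0,0,0]

```text
clock: 17.8
position: [0.6132, -0.0419, 0.0935]
tool_rot: [-2.596, 0.075, -0.172]
force: [-2.8, -2.4, 6.1]
grip_width: 0.0109
```

```bash
python3 - <<'E'
from h import *
P=np.load("P.npy")
go(Rr(P,.008),st2w(P,bp(.0586,-.009,.011)))
E
```

```text
clk 17.80 pos [ 0.6132 -0.0419  0.0935] rpy [-2.5964  0.0746 -0.1719] F [-2.8 -2.4  6.1] w 0.0109
dp [0.006  0.0432 0.0003] rot [ 0.0001  0.0009 -0.0466] dist mm 34.9
```

Request:
move_arm:
  jaw: [255,255,255,255,255,255,255,255,255,255]
  dp:
    - [0,0,0]
    - [0,0,0]
    - [0,0,0]
    - [0,0,0]
    - [0,0,0]
    - [0,0.008,0]
    - [0,0.01,0]
    - [0,0.01,0]
    - [0,0.006,0]
    - [0,0,0]
  rotation:
    - [0,0,-0.0093]
    - [0,0,-0.0093]
    - [0,0,-0.0093]
    - [0,0,-0.0093]
    - [0,0,-0.0093]
    - [0,0,0]
    - [0,0,0]
    - [0,0,0]
    - [0,0,0]
    - [0,0,0]

```text
clock: 19.05
position: [0.6118, -0.0649, 0.0793]
tool_rot: [-2.592, -0.001, -0.047]
force: [-5.1, -2.2, 7.7]
grip_width: 0.0109
```

```bash
python3 - <<'E'
from h import *
P=np.load("P.npy")
go(Rr(P,.008),st2w(P,bp(.0586,-.009,.011)))
c=calibration("wrist");im=grab_frame("wrist");cv2.imwrite("pics/w5.png",im);np.savez("w5.npz",K=c["camera_matrix"],T=c["T"])
E
```

```text
clk 19.05 pos [ 0.6118 -0.0649  0.0793] rpy [-2.5916e+00 -1.0000e-03 -4.6800e-02] F [-5.1 -2.2  7.7] w 0.0109
dp [0.     0.0099 0.0002] rot [-0.      0.0011 -0.0001] dist mm 7.9
```

View pics/w5.png

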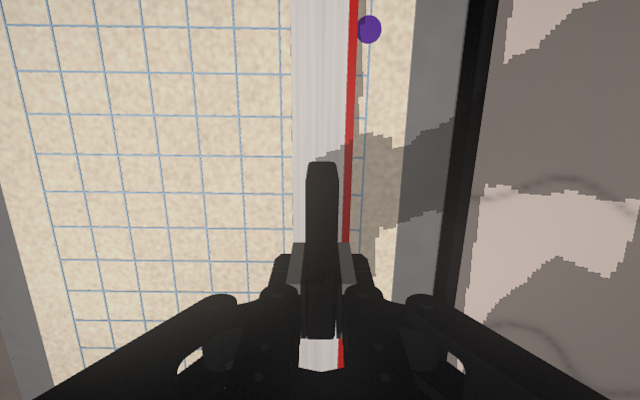

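Wrist: the right dot is at (369,29), and the red edge's outer side runs from about (358,10) to (350,200). The left dot is hidden by the gripper.

```bash
python3 - <<'E'
from h import *
P=np.load("P.npy");c=dict(np.load("w5.npz"));c={"camera_matrix":c["K"],"T":c["T"]}
im=cv2.imread("pics/w5.png").astype(int);b,g,r=im[...,0],im[...,1],im[...,2]
red=(r>90)&(r>2*g)&(r>2*b)
pts=[]
for v in range(2,235,6):
    x=np.where(red[v])[0]
    if len(x)>2: pts.append(onboard(P,c,x.max()+.5,v,.0055))
pts=np.array(pts);k=np.polyfit(pts[:,1],pts[:,0],1);print("edge s=%.4f%+.4f y"%(k[1],k[0]),np.std(pts[:,0]-np.polyval(k,pts[:,1])))
pm=(b>g+40)&(b>r+20); pm[60:]=0
y,x=np.where(pm);print(x.mean(),y.mean(),len(x)); print("dotR",onboard(P,c,x.mean(),y.mean(),0), "edge there",np.polyval(k,-.11))
c=calibration("top");im=grab_frame("top");cv2.imwrite("pics/top5.png",im)
E
```

```text
edge s=0.0520+0.0066 y 0.0001480485987408402
368.77988614800756 28.886148007590133 527
dotR [ 0.04521459 -0.10842137] edge there 0.05123473638650052
```

Request:
move_arm:
  jaw: [255,255,255,255,255]
  dp:
    - [0,0.002,0]
    - [0,0.004,0]
    - [0,0.003,0]
    - [0,0.001,0]
    - [0,0,0]
  rotation:
    - [0,0,-0.002]
    - [0,0,-0.002]
    - [0,0,-0.0016]
    - [0,0,0]
    - [0,0,0]

```text
clock: 19.77
position: [0.6115, -0.0712, 0.0754]
tool_rot: [-2.591, -0.01, -0.031]
force: [-5.7, -0.5, 9.4]
grip_width: 0.0111
```

Request:
move_arm:
  jaw: [230,200,170,140,130,130,130,130,130,130]
  dp:
    - [0,0,0]
    - [0,0,0]
    - [0,0,0]
    - [0,0,0]
    - [0,0,0]
    - [0,0,-0.02]
    - [0,0,-0.05]
    - [0,0,-0.05]
    - [0,0,-0.05]
    - [0,0,0]
  rotation:
    - [0,0,0]
    - [0,0,0]
    - [0,0,0]
    - [0,0,0]
    - [0,0,0]
    - [0,0,0]
    - [0,0,0]
    - [0,0,0]
    - [0,0,0]
    - [0,0,0]

```text
clock: 21.02
position: [0.6094, -0.1453, 0.1939]
tool_rot: [-2.595, -0.015, -0.034]
force: [-0.1, 1.1, 0.3]
grip_width: 0.0419
```

```bash
python3 - <<'E'
from h import *
P=np.load("P.npy")
go(Rr(P,.01),st2w(P,bp(.0586,-.009,.011)))
c=calibration("wrist");im=grab_frame("wrist");cv2.imwrite("pics/w6.png",im);np.savez("w6.npz",K=c["camera_matrix"],T=c["T"])
E
```

```text
clk 21.02 pos [ 0.6094 -0.1453  0.1939] rpy [-2.5951 -0.0152 -0.0344] F [-0.1  1.1  0.3] w 0.0419
dp [-0.0028 -0.0016  0.1749] rot [ 0.0011 -0.0007  0.0049] dist mm 140.0
```

View pics/w6.png

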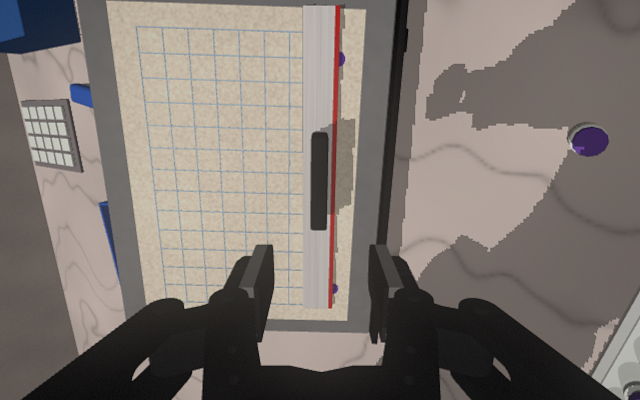

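Wrist: both dots are about half covered, at (341,59) and (335,289). The edge runs from (339,6) to (331,307). Now to measure it exactly.

```bash
python3 - <<'E'
from h import *
P=np.load("P.npy");c=dict(np.load("w6.npz"));c={"camera_matrix":c["K"],"T":c["T"]}
I=cv2.imread("pics/w6.png");im=I.astype(int);b,g,r=im[...,0],im[...,1],im[...,2]
red=(r>90)&(r>2*g)&(r>2*b); red[:,:290]=0; red[:,360:]=0
pts=[]
for v in range(10,304,4):
    x=np.where(red[v])[0]
    if len(x)>2: pts.append(onboard(P,c,x.max()+.5,v,.0055))
pts=np.array(pts);k=np.polyfit(pts[:,1],pts[:,0],1);print("edge s=%.4f%+.4f y"%(k[1],k[0]),len(pts),np.std(pts[:,0]-np.polyval(k,pts[:,1])))
for n,(v0,v1) in {"R":(45,75),"L":(275,302)}.items():
    m=(b>g+30)&(b>r+10);m[:v0]=0;m[v1:]=0;m[:,:325]=0;m[:,355:]=0
    y,x=np.where(m); q=np.array([onboard(P,c,i+.5,j,0) for i,j in zip(x,y)])
    yc=(q[:,1].max()+q[:,1].min())/2
    print(n,len(x),"y ext",q[:,1].min().round(4),q[:,1].max().round(4),"centre s~",(q[:,0].min()+.006).round(4),"edge",np.polyval(k,yc).round(4),
      "chord %.4f"%np.ptp(q[:,1]),"proj",x.min(),x.max(),y.min(),y.max())
a=cv2.resize(I[40:80,320:360],None,fx=9,fy=9,interpolation=0);d=cv2.resize(I[270:310,315:355],None,fx=9,fy=9,interpolation=0)
cv2.imwrite("pics/z6.png",np.hstack([a,d]))
E
```

```text
edge s=0.0446-0.0099 y 74 0.0002770623576025137
R 54 y ext -0.1136 -0.1032 centre s~ 0.046 edge 0.0456 chord 0.0103 proj 340 344 52 65
L 32 y ext 0.108 0.1174 centre s~ 0.0432 edge 0.0434 chord 0.0094 proj 333 337 284 292
```

View pics/z6.png

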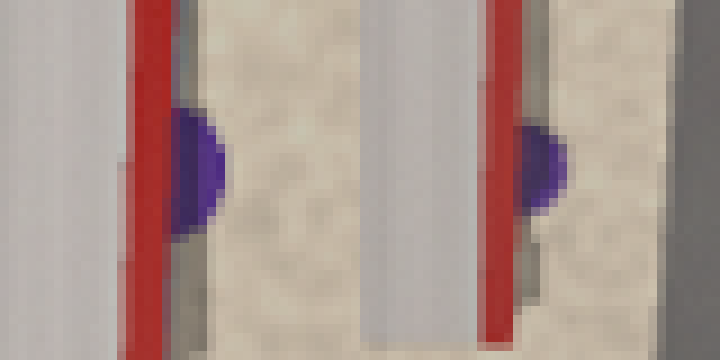

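Both dots are bisected to within about 0.5 mm. One final overview before handing in.

```bash
python3 - <<'E'
from h import *
im=grab_frame("top");cv2.imwrite("pics/top7.png",cv2.resize(im[130:290,170:420],None,fx=3,fy=3,interpolation=cv2.INTER_CUBIC))
s=bot.observe();print(s['clock'],s['force'],s['qd'].round(3))
E
```

```text
21.125 [-0.40980942  0.73976795 -0.80119424] [-0.009  0.018 -0.006  0.018 -0.002 -0.008 -0.001]
```

View pics/top7.png

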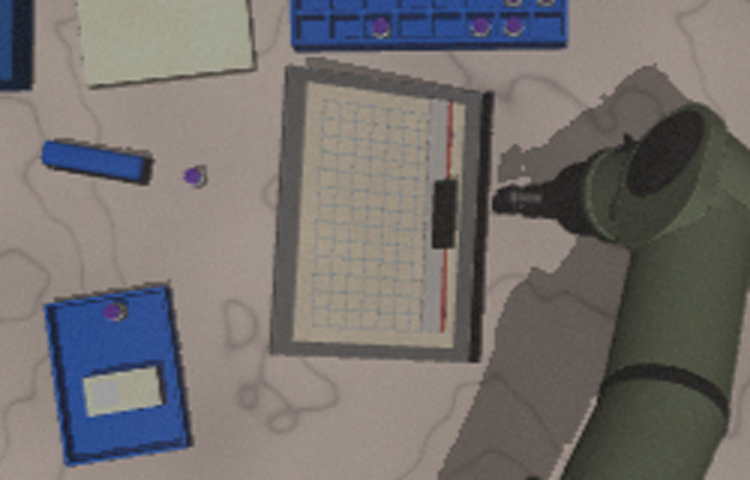

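Top: the carton is flat in the tray at (122,391), the tray vial stands at (115,311), the rule lies along the dots, and the gripper is clear.

```bash
python3 -c "
from workcell import workorder
print(workorder.job_done())"
```

```text
the job is handed in; nothing more can be done
None
```

The job is done and handed in at about 21 s. The carton came off the stand and was set flat in the blue tray. I then slid and turned the rule down to the dots and released it.

- **Rule:** in the last close wrist picture the red edge is about 0.4 mm from the right dot's centre and 0.2 mm from the left dot's. The cameras are only good to about 2 mm.
- **Carton and vials:** the final top view shows the carton flat in the tray. The tray vial and the left desk vial are still standing. The gripper is about 140 mm clear of the board.
- **Force:** the force on the tool read 14 N as the carton touched the tray floor, the highest I saw between moves. It read about zero at hand-in.
- **Disagreements:** the dots' heights differed by 1 to 2 mm between the top and wrist cameras, so I set the rule by the wrist view. The grip width read 11 mm on the 14 mm bar, but the rule still followed the gripper.
- **Not checked:** the arm hid the objects on the right side in the last view. I did not check them, but the arm never went near them at low height.

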